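Clear the wedge and mesh the feed gear in an open thicknesser gearbox

ROBOT

A 6-joint arm with a two-finger parallel gripper is mounted at the origin on the work surface. World frame = base frame: x ahead of the robot, y to its left, z up, the work surface at z = 0. Lengths are in mm, angles in rad, forces in N, time in s.
With the tool pointing down it reaches from about 350 to 975 mm from the base axis. Payload 7.1 kg.
Tool frame: the origin (TCP) lies at the very end of the fingers, on their centre line; the grasp point (between the pads) lies ctrl.hold_point_z behind it (ctrl.hold_point_z is the distance from the TCP to the grasp point, in mm); z points along the fingers, y is the line along which they close (so a half turn about z gives the same grasp; the last joint's range is limited). The gripper opens to 88 mm and grips with 3 to 60 N. Pads are 20 mm wide; open, the fingers measure 115 mm over their backs; the gripper's body (75 mm by 178 mm) begins 61 mm behind the grasp point.
Start: joints at [-1.335, 0.423, 1.63, -0, 1.089, -0.019], TCP at [157.551, -604.799, 222.675] pointing down, gripper open.
Joint ranges: [-3, 3], [-0.9, 2.11], [0.09, 2.58], [-1.31, 4.45], [0.11, 2.69], [-2.54, 2.54]. Speed limits (rad/s): [2.39, 2.39, 3.01, 3.14, 3.14, 3.14].

INTERFACE

Orientations are given as a rotation vector (axis times angle).
In Python, from workcell import ctrl gives the robot as it stands. The module is installed in compiled form; this text tells all that it offers.
- The arm moves only by the shell command python3 -m creep 'ROWS'. ROWS is JSON, a list of rows, each an object with "translation": the shift along the tool's x, y, z in mm, a list of three; "angular": the turn, a rotation vector about the tool's x, y, z in rad, a list of three; "jaw": the opening, from 0 (shut) to 1 (fully open). A call has exactly 8 rows; each row is the pose to reach, as a shift and turn from the pose commanded when the call began, along the tool's axes at that moment; what a row does not reach only later rows make up. A row lasts 1/8 s, in which the tool goes at most 62.5 mm and 10.7 degrees, less where a joint would pass 70% of its speed; a pose out of reach is approached as far as the arm can. A call with a gripper value outside its range is refused whole. The fingers move at their own pace and stop on an object; the grip force is fixed at half the most. Time passes only in rows, so rows that repeat a pose let the fingers close, or fill a call up. It gives the time, the measured TCP pose, the force, the opening and the grip force at its end, in the units of the state.
- ctrl.get_obs(): the state, without advancing time (a new reading comes with each control period).
- ctrl.get_image(name): name is "scene" or "top" or "wrist"; returns the picture (400x640x3 uint8, red, green, blue); there is no depth.
- ctrl.camera_info(name): a dict with "camera_matrix" (3x3 intrinsics, pixels), "world_from_camera" (4x4, takes a point from camera to world coordinates). Camera axes: x right, y up, looking along -z (the intrinsics and any distortion apply to the point x, -y, -z); pixel columns grow to the right and rows downward; lengths in mm; the calibration is good to about 2 mm. A picture is of the moment at which its call begins: read the wrist's pose just before it. camera_info takes no time and is no camera call; for the wrist camera it gives the pose at the moment of the call.
- ctrl.close_job(): hands the job in; it is judged then, once.
Trained networks look in the newest picture that a camera, given by its name, has taken for a name from the list of things; names that differ only in an ending like _2 or _b are one class to them, and where a whole thing is asked for, a point or a joint stands for the part that bears it (a point fixed in the world has none). Each returns a list of dicts, best first, with "score" (0 to 1); they miss things now and then, are a little off and sometimes report something else, mostly with a low value. They report only what shows in the picture. A call takes as long as a camera call.
- ctrl.look_for(camera, label): "rect" ([left, top, right, bottom] in pixels, round what is visible of it).
The state is a dict: "t": time; "qpos": joint angles; "qvel": joint speeds; "joint_torque": joint torques, N m; "ee_pos": TCP position; "orientation": TCP orientation; "ft_force": force on the tool from outside, world axes, zero at the start; "moment": the same for the moment, N m; "width": finger opening in mm; "grasp_force": force on a finger pad.
Only numpy, scipy, OpenCV 4.12 (cv2) and the standard library are available. Lean on these libraries where they do the work, as an engineer would, in place of code of your own. Each camera call takes 0.05 s, during which the arm holds its last target. There are 200 camera calls.

TASK

The thicknesser's feed gearbox is open on the bench for its new gear. Pull out the wooden wedge left jammed between the ribs beside the gear spindle and put it in the steel parts tray, then fit the big black gear on the spindle, hub upward: lower it without letting it drop and rock it about its axis as it comes down until its teeth mesh with the small steel pinion and it sits fully home on its seat. Leave the gear and the wedge at rest, and don't shift the other things on the bench.

Things in the scene. Friction and masses are not known exactly. Their poses are not given: they have to be found in the camera images.
- gearbox: open aluminium gear case, bolted down; 210 mm along its own x, 150 along y, walls 6 mm thick, rim 66 mm above the bench; a grey motor sticks 90 mm out of its +x end (80 mm across, top 82 mm up). Origin: centre of the underside, z up, x from the spindle towards pinion and motor. The spindle stands in it at x = -31 mm, the pinion at x = +55 mm, both at y = 0
- seat (a point): centre of the flat seat at the foot of the spindle, 44 mm above the bench, where the gear's underside must come to rest. The spindle rises from it, 24 mm in diameter, 66 mm tall (top 110 mm above the bench), the last 12 mm tapering to 12 mm. Axes as the gearbox
- gap_mouth (a point): middle of the mouth, 42 mm above the bench, of the gap the wedge stands in: 15 mm wide (along the gearbox's y) between two ribs that run along the gearbox's x, on the spindle's side away from the pinion, 44 mm from the spindle's axis. The case floor under it is 8 mm above the bench
- pinion (a joint): angle of the pinion about the upright, rad, counter-clockwise from above. Steel, 12 straight teeth, 69 mm over the tips, 86 mm from the spindle, teeth 44 to 62 mm above the bench, shaft end and nut to 70 mm. At 0 one of its teeth is centred on the gearbox's x axis. It is held by a worm drive and does not turn by hand
- gear: black nylon spur gear, steel hub, about 0.4 kg, lying hub upward on the bench. 22 straight teeth, 119 mm over the tips; rim 42 mm from the axis outward and 1.5 to 15.5 mm above the underside, five spokes; round hub 40 mm across, 54 mm tall from the underside, through bore 26.5 mm. Origin: on the axis at the underside; z along the axis to the hub end; a tooth is centred on its x axis
- gear_top (a point): centre of the hub's upper end, 54 mm above the gear's underside. Going down the spindle the gear meets the pinion's teeth with its underside still 16.5 mm above the seat; it goes on down only when its teeth stand at the pinion's gaps (gear tooth pitch 16.4 degrees, play in mesh about 1.5 degrees either way)
- wedge: plain beech wedge, 110 mm long, 36 mm wide, 10 mm thick at the thin end and 17 mm at the thick end; it stands thin end down in the gap between the ribs, on the case floor, with its top 52 mm above the case rim; it may lean a few degrees. Origin: centre of the thin end; z along its length to the thick end; x across its width, y through its thickness
- wedge_mid (a point): middle of the wedge, 55 mm from its ends
- tray: shallow open steel parts tray, fixed, 210 by 165 mm outside (x by y), walls 4 mm thick and 35 mm high, floor 4 mm thick. Origin: centre of its underside
- spray_can: yellow spray can standing on the bench, 62 mm across, 185 mm tall, origin at the centre of its base; bystander
- cover: aluminium cover plate of the gearbox lying on the bench, 210 by 150 by 5 mm with two low ribs, origin at the centre of its underside; bystander
- tape: roll of yellow tape lying flat, 104 mm across, 24 mm high, origin at the centre of its underside; bystander

How it is judged:
By the outcome, as a careful person would: the job done as asked, in the order asked, and still so for the second after the job is handed in, with the robot touching nothing.
It also fails if it takes over 67 s, if anything falls off the work surface, if the arm or the gripper's body presses on something with over 40 N, if the wrist force passes 120 N, or if a joint passes its speed limit or range.

## Working session

There is one attempt and no reset: what is moved stays moved. The work goes in short steps, Python scripts to look and compute and a shell command to move; the robot and the scene stay as the last step left them, time stands still between calls to the robot, and variables do not carry over. Pictures are saved under pics/ and viewed, at most 13 in all, crops included, and the job is handed in when it is done.

```bash
mkdir -p pics; cat > h.py <<'E'
import numpy as np, cv2
from workcell import ctrl
from scipy.spatial.transform import Rotation as R
def cam(n):
    i=ctrl.camera_info(n); return np.array(i["camera_matrix"]),np.array(i["world_from_camera"]),i
def pix2(n,uv,z,c=None):
    K,T,_=c or cam(n)
    d=np.linalg.inv(K)@np.array([uv[0],uv[1],1.]); d=T[:3,:3]@np.array([d[0],-d[1],-d[2]])
    o=T[:3,3]; return o+d*(z-o[2])/d[2]
def proj(n,P,c=None):
    K,T,_=c or cam(n)
    p=T[:3,:3].T@(np.asarray(P,float)-T[:3,3]); p=K@np.array([p[0],-p[1],-p[2]]); return p[:2]/p[2]
def shot(n,f):
    im=ctrl.get_image(n); cv2.imwrite(f"pics/{f}.png",im[:,:,::-1]); return im
E
python3 - <<'E'
from h import *
for n in("top","scene","wrist"):
    K,T,i=cam(n); print(n,K.round(1).tolist(),T.round(3).tolist(),[k for k in i])
a=shot("top","top0");b=shot("scene","scene0")
for l in("gearbox","gear","wedge","tray","spray_can","cover","tape","pinion"):
    for n in("top","scene"): print(l,n,[(np.round(r["rect"]).tolist(),round(r["score"],2)) for r in ctrl.look_for(n,l)[:2]])
o=ctrl.get_obs();print(o, ctrl.hold_point_z)
E
```

```text
top [[462.0, 0.0, 328.9], [0.0, 462.0, 201.3], [0.0, 0.0, 1.0]] [[0.009, 0.996, -0.089, 472.935], [-1.0, 0.008, -0.01, -5.699], [-0.01, 0.089, 0.996, 1285.207], [0.0, 0.0, 0.0, 1.0]] ['camera_matrix', 'world_from_camera']
scene [[448.1, 0.0, 316.8], [0.0, 448.1, 202.7], [0.0, 0.0, 1.0]] [[-0.694, -0.596, 0.405, 1080.152], [0.72, -0.564, 0.404, 474.239], [-0.012, 0.572, 0.82, 1052.487], [0.0, 0.0, 0.0, 1.0]] ['camera_matrix', 'world_from_camera']
wrist [[299.0, 0.0, 320.8], [0.0, 299.0, 203.9], [0.0, 0.0, 1.0]] [[0.252, 0.932, 0.259, 227.238], [-0.968, 0.243, 0.065, -585.563], [-0.002, -0.267, 0.964, 383.526], [0.0, 0.0, 0.0, 1.0]] ['camera_matrix', 'world_from_camera']
gearbox top [([283.0, 133.0, 362.0, 256.0], 0.82), ([416.0, 224.0, 485.0, 306.0], 0.4)]
gearbox scene [([261.0, 173.0, 379.0, 256.0], 0.79), ([346.0, 180.0, 362.0, 204.0], 0.56)]
gear top [([192.0, 232.0, 232.0, 278.0], 0.66)]
gear scene [([430.0, 238.0, 473.0, 276.0], 0.94), ([334.0, 279.0, 376.0, 322.0], 0.58)]
wedge top [([307.0, 220.0, 317.0, 237.0], 0.6)]
wedge scene [([348.0, 182.0, 358.0, 212.0], 0.71)]
tray top
[... 630 characters left out ...]
rray([-1.33497218e+00,  4.23078953e-01,  1.62990253e+00, -3.09651969e-05,
        1.08859514e+00, -1.90108384e-02]), 'qvel': array([-2.54306863e-04,  4.16200341e-04,  9.61338297e-04,  1.43886020e-05,
        1.75654887e-04,  5.39230139e-04]), 'joint_torque': array([ 3.68697465e-04, -5.44555342e+01, -2.74046677e+01,  6.44583651e-02,
        1.67422771e-02,  6.26327704e-06]), 'ee_pos': array([ 157.56030349, -604.79883749,  222.68721768]), 'orientation': array([ 3.11610330e+00,  3.99231565e-01, -4.01159245e-05]), 'ft_force': array([ 0.12654527,  0.09135462, -0.62008272]), 'moment': array([ 0.0122513 , -0.01061005,  0.00023436]), 'grasp_force': 0.0, 'width': 88.21407779654452} 18.700000000000003
```

View pics/top0.png

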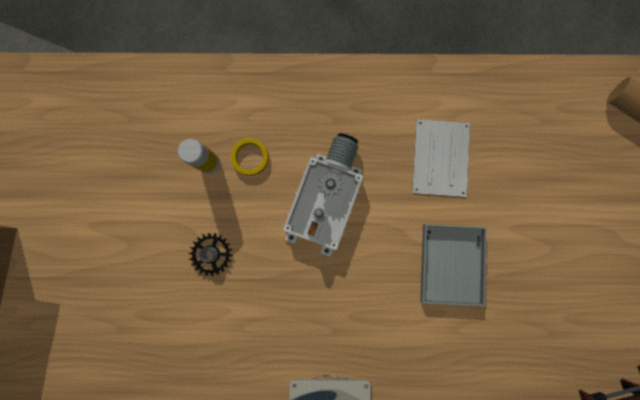

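View pics/scene0.png

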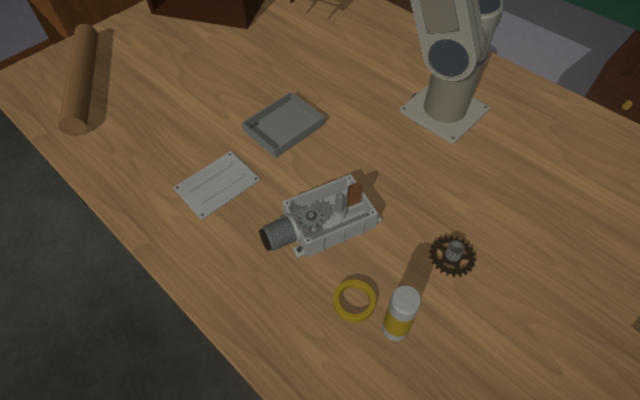

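The top view shows the gearbox with spindle top at about (319,213), pinion (331,184), wedge (312,228), gear (210,254) and tray (454,265). The scene view agrees.

```bash
python3 - <<'E'
from h import *
for l,uv,z in[("spindle",(319,213),108),("pinion",(331,184),68),("wedge",(312.5,228),118),("gearrim",(210.5,256),15),("hubtop",(207.5,254),54),("tray",(454.5,265),20),("can",(192,152),185),("tape",(250,157),24)]:
    print(l,pix2("top",uv,z).round(0)[:2])
# tool-frame description of wrist camera
o=ctrl.get_obs();Rt=R.from_rotvec(o["orientation"]).as_matrix();K,T,_=cam("wrist")
print((Rt.T@(T[:3,3]-o["ee_pos"])).round(1),(Rt.T@T[:3,:3]).round(3).tolist(),Rt.round(3).tolist())
E
```

```text
spindle [548.  32.]
pinion [628.   2.]
wedge [509.  47.]
gearrim [434. 330.]
hubtop [440. 328.]
tray [ 415. -334.]
can [688. 338.]
tape [707. 227.]
[  72.3   -0.8 -161.6] [[-0.0, 0.964, 0.267], [1.0, 0.0, 0.001], [0.001, 0.267, -0.964]] [[0.968, 0.252, -0.0], [0.252, -0.968, -0.0], [-0.0, 0.0, -1.0]]
```

```bash
python3 -m creep '[{"translation":[42,-42,0],"angular":[0,0,0.075],"jaw":1},{"translation":[85,-85,0],"angular":[0,0,0.15],"jaw":1},{"translation":[128,-128,0],"angular":[0,0,0.225],"jaw":1},{"translation":[171,-171,0],"angular":[0,0,0.3],"jaw":1},{"translation":[214,-214,0],"angular":[0,0,0.375],"jaw":1},{"translation":[257,-257,0],"angular":[0,0,0.45],"jaw":1},{"translation":[300,-300,0],"angular":[0,0,0.53],"jaw":1},{"translation":[343,-343,0],"angular":[0,0,0.613],"jaw":1}]'
cat > go.py <<'E'
# print tool-axis shift/turn needed to reach world x y z yaw(deg) with tool down
import sys; from h import *
x,y,z,yaw=map(float,sys.argv[1:5]); o=ctrl.get_obs(); Rm=R.from_rotvec(o["orientation"])
t=Rm.inv().apply(np.array([x,y,z])-o["ee_pos"]); a=np.deg2rad(yaw)
Rd=R.from_matrix(np.array([[np.cos(a),np.sin(a),0],[np.sin(a),-np.cos(a),0],[0,0,-1]]))
print("t",round(o["t"],2),"pos",o["ee_pos"].round(1),"F",o["ft_force"].round(1),"w",o["width"].round(1),"shift",t.round(1),"rot",(Rm.inv()*Rd).as_rotvec().round(4),"q",o["qpos"].round(2))
E
python3 go.py 535 37 222 -20.5
```

```text
t: 1.9
ee_pos: [403.9, -184.8, 223.1]
orientation: [3.09, -0.564, 0.002]
ft_force: [0.5, -0.1, -0.8]
width: 88.0
grasp_force: 0.0Traceback (most recent call last):
  File "go.py", line 6, in <module>
    print("t",round(o["t"],2),"pos",o["ee_pos"].round(1),"F",o["ft_force"].round(1),"w",o["width"].round(1),"shift",t.round(1),"rot",(Rm.inv()*Rd).as_rotvec().round(4),"q",o["qpos"].round(2))
                                                                                        ^^^^^^^^^^^^^^^^
AttributeError: 'float' object has no attribute 'round'
```

```bash
sed -i 's/o\["width"\].round(1)/round(float(o["width"]),1)/' go.py; python3 go.py 535 37 222 -20.5
```

```text
t 1.9 pos [ 403.9 -184.8  223.1] F [ 0.5 -0.1 -0.8] w 88.0 shift [  44.2 -253.8    1.1] rot [ 0.0001 -0.0012 -0.0034] q [-0.46  0.15  2.01  0.    0.97  1.48]
```

```bash
python3 -m creep '[{"translation":[10,-57,0],"angular":[0,0,0],"jaw":1},{"translation":[20,-114,0],"angular":[0,0,0],"jaw":1},{"translation":[30,-171,0],"angular":[0,0,0],"jaw":1},{"translation":[38,-220,0],"angular":[0,0,0],"jaw":1},{"translation":[42,-245,0],"angular":[0,0,0],"jaw":1},{"translation":[44,-253,0],"angular":[0,0,0],"jaw":1},{"translation":[44,-253,0],"angular":[0,0,0],"jaw":1},{"translation":[44,-253,0],"angular":[0,0,0],"jaw":1}]'
python3 - <<'E'
from h import *
import pickle
im=shot("wrist","w1"); pickle.dump(cam("wrist"),open("w1.pkl","wb"))
for n,P in(("spin",(548,32,110)),("pin",(628,2,66)),("wedge",(509,47,118))): print(n,proj("wrist",P).round(0))
E
```

```text
t: 2.9
ee_pos: [532.4, 34.2, 222.6]
orientation: [3.091, -0.561, -0.001]
ft_force: [-0.3, 0.6, 0.1]
width: 87.6
grasp_force: 0.0
spin [317. 184.]
pin [318.  91.]
wedge [317. 229.]
```

View pics/w1.png

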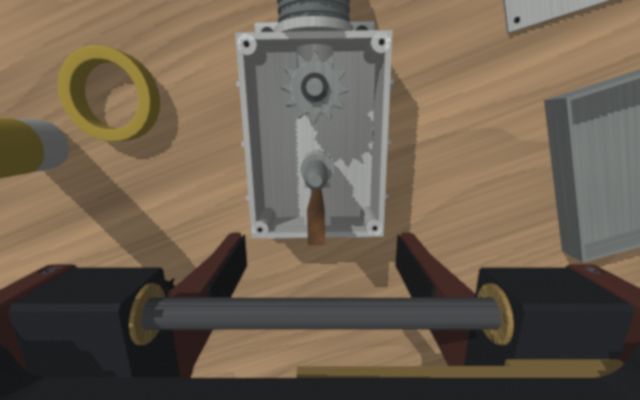

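```bash
python3 - <<'E'
from h import *
im=cv2.imread("pics/w1.png")[30:260,230:400]; cv2.imwrite("pics/w1c.png",cv2.resize(im,None,fx=2.6,fy=2.6,interpolation=cv2.INTER_CUBIC))
E
```

```text
(no output)
```

View pics/w1c.png

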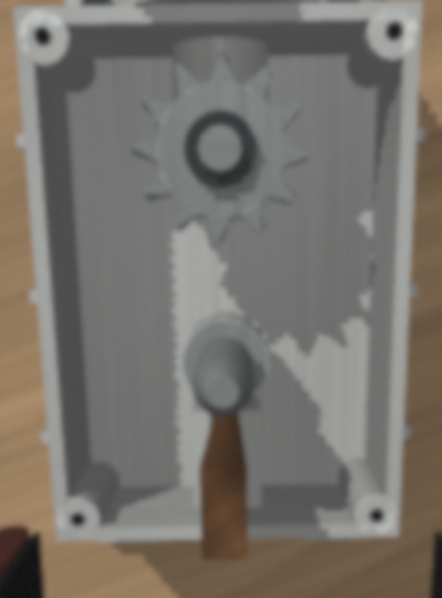

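```bash
python3 - <<'E'
from h import *
import pickle; from scipy.optimize import least_squares
c=pickle.load(open("w1.pkl","rb"))
f=lambda p:np.array([230+p[0]/2.6,30+p[1]/2.6])
obs=[("c",1,1,(14,10)),("c",1,-1,(420,3)),("c",-1,1,(56,540)),("c",-1,-1,(400,537)),("h",1,1,(43,36)),("h",1,-1,(395,31)),("h",-1,1,(78,519)),("h",-1,-1,(377,515)),("s",0,0,(224,385)),("p",0,0,(219,147))]
def W(p,l): a=p[2];return np.array([p[0]+np.cos(a)*l[0]-np.sin(a)*l[1],p[1]+np.sin(a)*l[0]+np.cos(a)*l[1],l[2]])
def res(p):
    r=[]
    for k,sx,sy,uv in obs:
        l={"c":(sx*105,sy*75,66),"h":(sx*p[3],sy*p[4],66),"s":(-31,0,110),"p":(55,0,70)}[k]
        r.append(proj("",W(p,l),c)-f(uv))
    return np.ravel(r)
s=least_squares(res,[577,21,-.358,97,67],loss="soft_l1"); p=s.x
print(p.round(3),np.rad2deg(p[2]).round(2));print(res(p).reshape(-1,2).round(1).tolist())
print("seat",W(p,(-31,0,44)).round(1),"mouth",W(p,(-75,0,42)).round(1))
g=lambda q:((q-np.array([230,30]))*2.6).round(0).tolist()
print("wedge top corners",[g(proj("",W(p,(-75+sx*18,sy*8.5,118)),c)) for sx in(1,-1) for sy in(1,-1)])
print("pinion tips",[(k,g(proj("",W(p,(55+34.5*np.cos(k*np.pi/6),34.5*np.sin(k*np.pi/6),62)),c))) for k in (0,3,6,9)])
np.save("gb.npy",p)
# wrist to bottom camera scale
o=ctrl.get_obs();print(o["t"],o["ee_pos"])
E
```

```text
[ 5.80363e+02  2.19450e+01 -3.45000e-01  9.49660e+01  6.50540e+01] -19.78
[[-0.3, -1.3], [1.1, -1.2], [0.3, 0.4], [-0.4, -0.2], [-0.2, 0.2], [-0.2, -0.1], [-0.0, 0.1], [-0.0, 0.1], [-0.4, 2.7], [0.5, 0.4]]
seat [551.2  32.4  44. ] mouth [509.8  47.3  42. ]
wedge top corners [[200.0, 468.0], [248.0, 468.0], [203.0, 562.0], [249.0, 561.0]]
pinion tips [(0, [219.0, 52.0]), (3, [132.0, 152.0]), (6, [222.0, 242.0]), (9, [310.0, 149.0])]
2.95 [532.44634408  34.0829586  222.70802046]
```

```bash
python3 go.py 509.8 47.3 84 -19.8; python3 - <<'E'
from h import *
import pickle
c=pickle.load(open("w1.pkl","rb"));p=np.load("gb.npy");im=cv2.cvtColor(cv2.imread("pics/w1.png"),cv2.COLOR_BGR2GRAY).astype(np.float32)
a=p[2];cx,cy=p[0]+55*np.cos(a),p[1]+55*np.sin(a)
for r in(26,28,30,32):
    th=np.deg2rad(np.arange(0,360,1.));uv=np.array([proj("",(cx+r*np.cos(t+a),cy+r*np.sin(t+a),62),c) for t in th],np.float32)
    v=cv2.remap(im,uv[:,:1],uv[:,1:],cv2.INTER_CUBIC)[:,0]
    v=v-np.convolve(np.r_[v,v,v],np.ones(30)/30,'same')[360:720]
    F=(v*np.exp(-12j*th)).mean();print(r,"amp",abs(F).round(2),"peak angle deg",(np.rad2deg(-np.angle(F))/12).round(2))
E
```

```text
t 2.95 pos [532.4  34.1 222.7] F [-0.4  0.8  0.7] w 87.6 shift [-25.8  -4.4 138.7] rot [ 0.0002  0.0002 -0.014 ] q [ 0.04  0.29  1.83 -0.    1.02  1.97]
26 amp 3.08 peak angle deg -2.4
28 amp 2.07 peak angle deg -2.45
30 amp 0.22 peak angle deg -4.4
32 amp 1.48 peak angle deg 12.45
```

```bash
python3 -m creep '[{"translation":[-26,-4.5,20],"angular":[0,0,-0.014],"jaw":1},{"translation":[-26,-4.5,70],"angular":[0,0,-0.014],"jaw":1},{"translation":[-26,-4.5,115],"angular":[0,0,-0.014],"jaw":1},{"translation":[-26,-4.5,138],"angular":[0,0,-0.014],"jaw":1},{"translation":[-26,-4.5,138],"angular":[0,0,-0.014],"jaw":1},{"translation":[-26,-4.5,138],"angular":[0,0,-0.014],"jaw":0},{"translation":[-26,-4.5,138],"angular":[0,0,-0.014],"jaw":0},{"translation":[-26,-4.5,138],"angular":[0,0,-0.014],"jaw":0}]'
python3 -m creep '[{"translation":[0,0,0],"angular":[0,0,0],"jaw":0},{"translation":[0,0,0],"angular":[0,0,0],"jaw":0},{"translation":[0,0,0],"angular":[0,0,0],"jaw":0},{"translation":[0,0,-4],"angular":[0,0,0],"jaw":0},{"translation":[0,0,-8],"angular":[0,0,0],"jaw":0},{"translation":[0,0,-12],"angular":[0,0,0],"jaw":0},{"translation":[0,0,-16],"angular":[0,0,0],"jaw":0},{"translation":[0,0,-20],"angular":[0,0,0],"jaw":0}]'
```

```text
t: 3.95
ee_pos: [510.8, 48.4, 85.7]
orientation: [-3.095, 0.538, -0.003]
ft_force: [-0.7, 0.3, 0.2]
width: 61.4
grasp_force: 0.0
t: 4.95
ee_pos: [510.2, 48.4, 105.0]
orientation: [-3.095, 0.538, -0.0]
ft_force: [-0.0, 0.5, -0.6]
width: 16.4
grasp_force: 30.0
```

```bash
python3 -m creep '[{"translation":[0,0,-25],"angular":[0,0,0],"jaw":0},{"translation":[0,0,-55],"angular":[0,0,0],"jaw":0},{"translation":[0,0,-85],"angular":[0,0,0],"jaw":0},{"translation":[5,40,-90],"angular":[0,0,-0.18],"jaw":0},{"translation":[11,95,-90],"angular":[0,0,-0.36],"jaw":0},{"translation":[18,150,-90],"angular":[0,0,-0.54],"jaw":0},{"translation":[25,205,-90],"angular":[0,0,-0.72],"jaw":0},{"translation":[32,260,-90],"angular":[0,0,-0.9],"jaw":0}]'
python3 go.py 421 -339 195 141
```

```text
t: 5.95
ee_pos: [454.2, -200.9, 195.0]
orientation: [3.04, 0.792, 0.001]
ft_force: [1.2, -1.5, -0.8]
width: 16.0
grasp_force: 30.0
t 5.95 pos [ 454.2 -200.9  195. ] F [ 1.2 -1.5 -0.8] w 16.0 shift [-96.4 104.3   0. ] rot [ 6.0000e-04  1.0000e-04 -1.9514e+00] q [-0.44  0.27  1.93  0.    0.94  0.62]
```

```bash
python3 -m creep '[{"translation":[-20,22,0],"angular":[0,0,-0.18],"jaw":0},{"translation":[-48,52,0],"angular":[0,0,-0.36],"jaw":0},{"translation":[-75,81,0],"angular":[0,0,-0.54],"jaw":0},{"translation":[-90,98,0],"angular":[0,0,-0.72],"jaw":0},{"translation":[-96,104,0],"angular":[0,0,-0.9],"jaw":0},{"translation":[-96,104,0],"angular":[0,0,-1.08],"jaw":0},{"translation":[-96,104,0],"angular":[0,0,-1.26],"jaw":0},{"translation":[-96,104,0],"angular":[0,0,-1.44],"jaw":0}]'
python3 go.py 421 -339 195 141
python3 - <<'E'
from h import *
import pickle
shot("wrist","w2"); c=cam("wrist")
print([proj("",(415+a,-334+b,z),c).round(0).tolist() for a,b,z in((105,82,35),(105,-82,35),(-105,-82,35),(-105,82,35),(0,0,4))])
E
```

```text
t: 6.95
ee_pos: [420.7, -336.8, 194.8]
orientation: [-1.763, -2.6, -0.0]
ft_force: [0.3, -0.5, -0.5]
width: 16.7
grasp_force: 30.0
t 6.95 pos [ 420.7 -336.8  194.8] F [ 0.3 -0.5 -0.5] w 16.7 shift [-2.2 -0.6 -0.2] rot [-0.000e+00 -2.000e-04 -5.113e-01] q [-0.7   0.33  1.84 -0.    0.96 -1.08]
[[438.0, 153.0], [373.0, 281.0], [204.0, 218.0], [250.0, 73.0], [318.0, 181.0]]
```

View pics/w2.png

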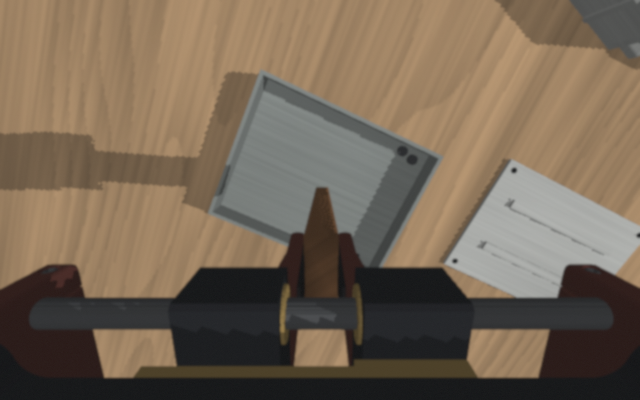

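The tray's corners are at (262,72), (438,157) and (210,213), within about 5 mm of the estimate. The wedge is held firmly, with its thin end at (322,190).

```bash
python3 -m creep '[{"translation":[0,0,10],"angular":[0,0,-0.17],"jaw":0},{"translation":[0,0,20],"angular":[0,0,-0.34],"jaw":0},{"translation":[-2,0,30],"angular":[0,0,-0.511],"jaw":0},{"translation":[-2,0,40],"angular":[0,0,-0.511],"jaw":0},{"translation":[-2,0,40],"angular":[0,0,-0.511],"jaw":0},{"translation":[-2,0,40],"angular":[0,0,-0.511],"jaw":0},{"translation":[-2,0,40],"angular":[0,0,-0.511],"jaw":0},{"translation":[-2,0,40],"angular":[0,0,-0.511],"jaw":0}]'
python3 -m creep '[{"translation":[0,0,0],"angular":[0,0.18,0],"jaw":0},{"translation":[0,0,0],"angular":[0,0.36,0],"jaw":0},{"translation":[0,0,0],"angular":[0,0.54,0],"jaw":0},{"translation":[0,0,10],"angular":[0,0.72,0],"jaw":0},{"translation":[0,0,20],"angular":[0,0.9,0],"jaw":0},{"translation":[0,0,30],"angular":[0,1.05,0],"jaw":0},{"translation":[0,0,40],"angular":[0,1.05,0],"jaw":0},{"translation":[0,0,40],"angular":[0,1.05,0],"jaw":0}]'
python3 - <<'E'
from h import *
o=ctrl.get_obs();Rm=R.from_rotvec(o["orientation"]).as_matrix();print(o["qpos"].round(2),Rm.round(2).tolist(),"thin",o["ee_pos"]+77*Rm[:,2],"low z",(o["ee_pos"]+77*Rm[:,2])[2]-18*abs(Rm[2,0]))
E
```

```text
t: 8.0
ee_pos: [421.8, -338.8, 155.0]
orientation: [1.058, 2.957, -0.0]
ft_force: [-0.4, -0.6, -0.4]
width: 16.7
grasp_force: 30.0
t: 9.0
ee_pos: [421.4, -338.4, 114.1]
orientation: [-0.714, -1.996, -0.413]
ft_force: [-0.2, 0.2, -0.4]
width: 16.5
grasp_force: 30.0
[-0.69  0.99  1.23 -0.01  1.97 -1.58] [[-0.39, 0.63, -0.67], [0.32, 0.77, 0.55], [0.87, -0.0, -0.5]] thin [ 369.78904585 -296.11825347   75.75068589] low z 60.14865695888222
```

```bash
python3 -m creep '[{"translation":[-10,0,5.8],"angular":[0,0,0],"jaw":0},{"translation":[-22,0,12.7],"angular":[0,0,0],"jaw":0},{"translation":[-33,0,19],"angular":[0,0,0],"jaw":0},{"translation":[-40,0,23],"angular":[0,0,0],"jaw":0},{"translation":[-43,0,24.8],"angular":[0,0,0],"jaw":0},{"translation":[-45,0,26],"angular":[0,0,0],"jaw":0},{"translation":[-46,0,26.5],"angular":[0,0,0],"jaw":0},{"translation":[-46,0,26.5],"angular":[0,0,0],"jaw":0}]'
python3 - <<'E'
from h import *
shot("scene","s1")
i=cv2.imread("pics/s1.png")[40:240,180:440];cv2.imwrite("pics/s1c.png",cv2.resize(i,None,fx=2.5,fy=2.5,interpolation=cv2.INTER_CUBIC))
E
```

```text
t: 10.0
ee_pos: [421.7, -338.6, 61.7]
orientation: [-0.713, -1.995, -0.413]
ft_force: [0.4, -0.3, 0.0]
width: 16.5
grasp_force: 30.0
```

View pics/s1c.png

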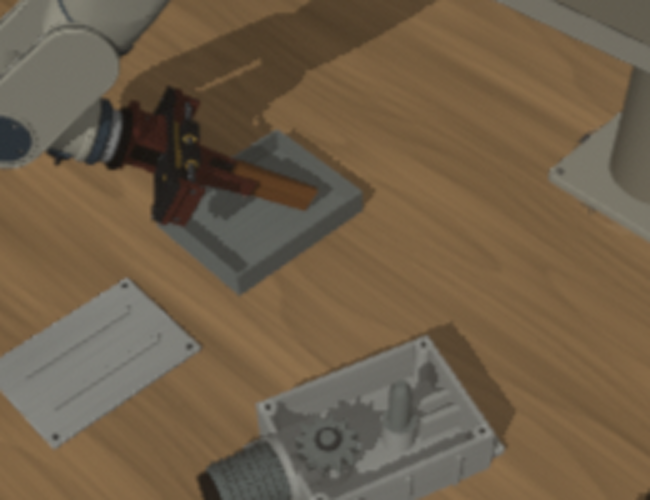

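The wedge, in the gripper at about (280,190), is inside the tray, thin end just above the floor. I'm releasing it and backing out along the fingers.

```bash
python3 -m creep '[{"translation":[-1.3,0,0.7],"angular":[0,0,0],"jaw":0},{"translation":[-1.3,0,0.7],"angular":[0,0,0],"jaw":0.5},{"translation":[-1.3,0,0.7],"angular":[0,0,0],"jaw":0.5},{"translation":[-1.3,0,0.7],"angular":[0,0,0],"jaw":0.5},{"translation":[-1.3,0,0.7],"angular":[0,0,0],"jaw":0.5},{"translation":[0,0,-30],"angular":[0,0,0],"jaw":0.5},{"translation":[0,0,-75],"angular":[0,0,0],"jaw":0.5},{"translation":[20,0,-120],"angular":[0,0,0],"jaw":0.5}]'
python3 -m creep '[{"translation":[40,0,-20],"angular":[0,0,0],"jaw":0.5},{"translation":[80,0,-40],"angular":[0,-0.17,0],"jaw":0.5},{"translation":[100,0,-50],"angular":[0,-0.34,0],"jaw":0.5},{"translation":[100,0,-50],"angular":[0,-0.51,0],"jaw":0.5},{"translation":[100,0,-50],"angular":[0,-0.68,0],"jaw":0.8},{"translation":[100,0,-50],"angular":[0,-0.85,0],"jaw":0.8},{"translation":[100,0,-50],"angular":[0,-1.02,0],"jaw":0.8},{"translation":[100,0,-50],"angular":[0,-1.05,0],"jaw":0.8}]'
python3 go.py 440 328 240 141; python3 - <<'E'
from h import *
shot("scene","s2");print([(np.round(r["rect"]).tolist(),round(r["score"],2)) for r in ctrl.look_for("scene","wedge")])
i=cv2.imread("pics/s2.png")[70:280,220:480];cv2.imwrite("pics/s2c.png",cv2.resize(i,None,fx=2.5,fy=2.5,interpolation=cv2.INTER_CUBIC))
E
```

```text
t: 11.05
ee_pos: [494.6, -398.4, 138.2]
orientation: [-0.712, -1.993, -0.414]
ft_force: [0.0, -1.1, -0.4]
width: 43.9
grasp_force: 0.0
t: 12.05
ee_pos: [488.1, -393.1, 251.4]
orientation: [1.057, 2.957, -0.001]
ft_force: [0.9, -0.3, 0.3]
width: 69.9
grasp_force: 0.0
t 12.05 pos [ 488.1 -393.1  251.4] F [ 0.9 -0.3  0.3] w 69.9 shift [494.3 527.2  10.9] rot [-0.     0.001 -0.006] q [-0.7   0.4   1.6  -0.    1.14 -1.58]
[([264.0, 118.0, 302.0, 127.0], 0.81)]
```

View pics/s2c.png

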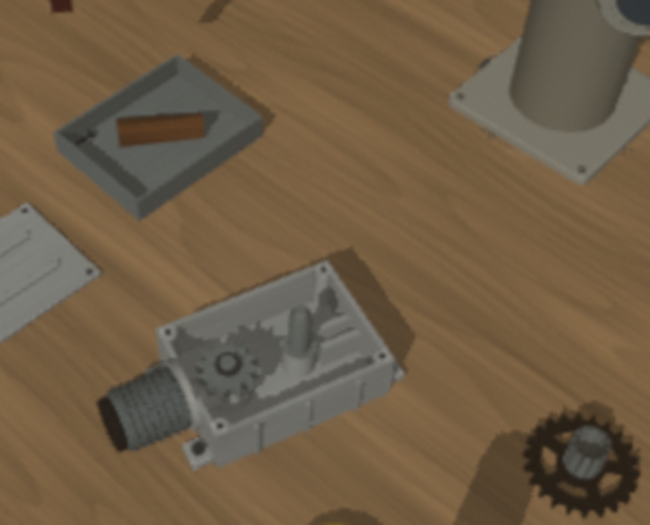

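Wedge lies in the tray at crop (160,128), gear on the bench at crop (582,460). Now to the gear.

```bash
python3 -m creep '[{"translation":[41,44,0],"angular":[0,0,0],"jaw":1},{"translation":[82,88,0],"angular":[0,0,0],"jaw":1},{"translation":[123,132,0],"angular":[0,0,0],"jaw":1},{"translation":[164,176,0],"angular":[0,0,0],"jaw":1},{"translation":[205,220,0],"angular":[0,0,0],"jaw":1},{"translation":[246,264,0],"angular":[0,0,0],"jaw":1},{"translation":[287,308,0],"angular":[0,0,0],"jaw":1},{"translation":[328,350,0],"angular":[0,0,0],"jaw":1}]'
python3 go.py 440 328 220 160.2
```

```text
t: 13.15
ee_pos: [458.7, 86.5, 250.4]
orientation: [-1.057, -2.957, 0.001]
ft_force: [0.7, 0.3, -0.5]
width: 88.0
grasp_force: 0.0
t 13.15 pos [458.7  86.5 250.4] F [ 0.7  0.3 -0.5] w 88.0 shift [167.6 174.9  30.3] rot [-0.0012 -0.0014 -0.3412] q [ 0.16  0.15  1.94 -0.    1.05 -0.72]
```

```bash
python3 -m creep '[{"translation":[40,42,0],"angular":[0,0,-0.08],"jaw":1},{"translation":[80,84,0],"angular":[0,0,-0.16],"jaw":1},{"translation":[118,123,10],"angular":[0,0,-0.24],"jaw":1},{"translation":[148,155,30],"angular":[0,0,-0.34],"jaw":1},{"translation":[163,170,55],"angular":[0,0,-0.34],"jaw":1},{"translation":[167.5,175,70],"angular":[0,0,-0.34],"jaw":1},{"translation":[167.5,175,70],"angular":[0,0,-0.34],"jaw":1},{"translation":[167.5,175,70],"angular":[0,0,-0.34],"jaw":1}]'
python3 - <<'E'
from h import *
import pickle
im=shot("wrist","w3"); c=cam("wrist");pickle.dump(c,open("w3.pkl","wb"))
print("hub",proj("",(440,328,54),c),"rim",proj("",(440,328,15.5),c))
i=im[60:340,180:460,::-1];cv2.imwrite("pics/w3c.png",cv2.resize(i,None,fx=2,fy=2,interpolation=cv2.INTER_CUBIC))
E
```

```text
t: 14.15
ee_pos: [439.8, 325.4, 180.8]
orientation: [0.543, 3.094, -0.0]
ft_force: [0.7, 0.0, 0.9]
width: 87.8
grasp_force: 0.0
hub [322.87931395 197.47624362] rim [322.61587597 189.01110439]
```

View pics/w3c.png

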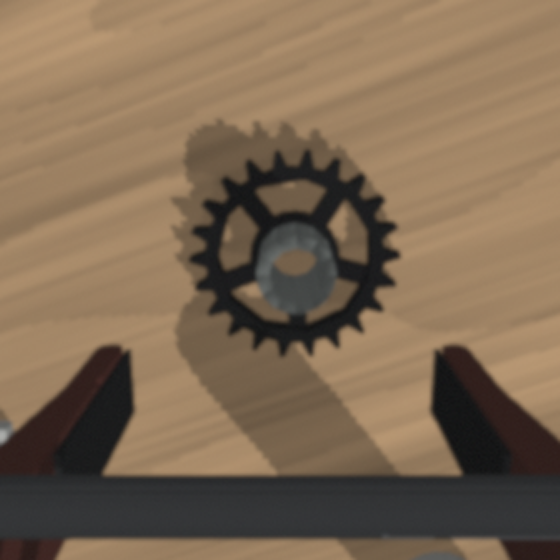

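```bash
python3 - <<'E'
from h import *
import pickle; from scipy.optimize import minimize
c=pickle.load(open("w3.pkl","rb"));im=cv2.cvtColor(cv2.imread("pics/w3.png"),cv2.COLOR_BGR2GRAY).astype(np.float32)
print("hub",pix2("",(328,197),54,c),"rim",pix2("",(327.5,186.8),15.5,c))
th=np.deg2rad(np.arange(0,360,.5))
def ring(x,y,r):
    uv=np.array([proj("",(x+r*np.cos(t),y+r*np.sin(t),15.5),c) for t in th],np.float32)
    return cv2.remap(im,uv[:,:1],uv[:,1:],cv2.INTER_CUBIC)[:,0]
# rim annulus dark 43-48 : best centre
cost=lambda q:ring(q[0],q[1],45.5).mean()+ring(q[0],q[1],48).mean()
r0=pix2("",(327.5,186.8),15.5,c)
s=minimize(cost,r0[:2],method="Nelder-Mead",options=dict(xatol=.2,initial_simplex=r0[:2]+np.array([[0,0],[4,0],[0,4]])));print("centre",s.x.round(1),s.fun,cost(r0[:2]))
for r in(50,52,54,56,58):
    v=-ring(*s.x,r);F=(v*np.exp(-22j*th)).mean();print(r,abs(F).round(1),"tooth deg",(np.rad2deg(-np.angle(F))/22).round(2))
E
python3 go.py 440 328 25 160.2
```

```text
hub [441.280071   332.95636375  54.        ] rim [439.48450619 333.98936649  15.5       ]
centre [440.7 332.6] 56.52693557739258 58.875847
50 9.9 tooth deg 5.87
52 19.6 tooth deg 5.92
54 21.0 tooth deg 5.95
56 18.8 tooth deg 5.96
58 12.4 tooth deg 5.92
t 14.2 pos [439.8 325.4 181.1] F [0.3 0.3 0.2] w 87.7 shift [  0.8   2.4 156.1] rot [ 0.0005  0.0005 -0.0023] q [ 0.62  0.36  1.84 -0.    0.94 -0.61]
```

```bash
python3 go.py 440.8 332.7 23 160.2; python3 -m creep '[{"translation":[1.5,6.5,20],"angular":[0,0,0],"jaw":1},{"translation":[1.5,6.5,70],"angular":[0,0,0],"jaw":1},{"translation":[1.5,6.5,115],"angular":[0,0,0],"jaw":1},{"translation":[1.5,6.5,145],"angular":[0,0,0],"jaw":1},{"translation":[1.5,6.5,157],"angular":[0,0,0],"jaw":1},{"translation":[1.5,6.5,157],"angular":[0,0,0],"jaw":1},{"translation":[1.5,6.5,157],"angular":[0,0,0],"jaw":0},{"translation":[1.5,6.5,157],"angular":[0,0,0],"jaw":0}]'
python3 go.py 440.8 332.7 23 160.2
```

```text
t 14.2 pos [439.8 325.4 181.1] F [0.3 0.3 0.2] w 87.7 shift [  1.7   7.1 158.1] rot [ 0.0005  0.0005 -0.0023] q [ 0.62  0.36  1.84 -0.    0.94 -0.61]
t: 15.2
ee_pos: [440.6, 333.1, 24.6]
orientation: [0.542, 3.093, 0.003]
ft_force: [-0.5, -0.8, 0.5]
width: 70.9
grasp_force: 0.0
t 15.2 pos [440.6 333.1  24.6] F [-0.5 -0.8  0.5] w 70.9 shift [-0.3 -0.3  1.6] rot [ 0.0019  0.0013 -0.0011] q [ 0.63  0.62  1.89  0.    0.63 -0.6 ]
```

```bash
python3 -m creep '[{"translation":[0,0,0],"angular":[0,0,0],"jaw":0},{"translation":[0,0,0],"angular":[0,0,0],"jaw":0},{"translation":[0,0,0],"angular":[0,0,0],"jaw":0},{"translation":[0,0,-10],"angular":[0,0,0],"jaw":0},{"translation":[0,0,-45],"angular":[0,0,0],"jaw":0},{"translation":[0,0,-90],"angular":[0,0,0],"jaw":0},{"translation":[0,0,-135],"angular":[0,0,0],"jaw":0},{"translation":[0,0,-150],"angular":[0,0,0],"jaw":0}]'
python3 go.py 551.2 32.4 172 160.2
python3 - <<'E'
from h import *
import pickle; from scipy.optimize import minimize
img=shot("wrist","w4");o=ctrl.get_obs();c=cam("wrist");im=cv2.cvtColor(img,cv2.COLOR_RGB2GRAY).astype(np.float32)
zt=o["ee_pos"][2]-24.6+15.5
th=np.deg2rad(np.arange(0,360,.5))
uvc=lambda x,y,r:np.array([proj("",(x+r*np.cos(t),y+r*np.sin(t),zt),c) for t in th],np.float32)
def ring(x,y,r):
    uv=uvc(x,y,r);return cv2.remap(im,uv[:,:1],uv[:,1:],cv2.INTER_CUBIC)[:,0]
a=np.deg2rad(160.2)
u=np.array([np.cos(th-a),np.sin(th-a)]); m=np.abs(u[1])<.75  # avoid fingers at +-tool y
m&=u[0]>-.2
for r in(50,52,54,56,58):
    v=-ring(*o["ee_pos"][:2],r);v=v-v[m].mean();F=(v*np.exp(-22j*th))[m].mean();print(r,abs(F).round(1),"tooth deg",(np.rad2deg(-np.angle(F))/22).round(2))
# overlay expected circles at TCP axis
for r in(42,59.5):
    cv2.polylines(img,[uvc(*o["ee_pos"][:2],r).round().astype(int)],True,(255,0,0),1)
cv2.imwrite("pics/w4o.png",img[:,:,::-1])
E
```

```text
t: 16.2
ee_pos: [440.8, 333.3, 176.0]
orientation: [0.541, 3.092, 0.005]
ft_force: [-0.5, 0.2, -3.6]
width: 39.4
grasp_force: 30.0
t 16.2 pos [440.8 333.3 176. ] F [-0.5  0.2 -3.6] w 39.4 shift [-206.  -245.5    3.6] rot [ 0.0035  0.0024 -0.0011] q [ 0.63  0.38  1.83  0.    0.93 -0.6 ]
50 17.0 tooth deg 5.42
52 34.9 tooth deg 5.5
54 36.3 tooth deg 5.48
56 33.0 tooth deg 5.5
58 17.5 tooth deg 5.62
```

View pics/w4o.png

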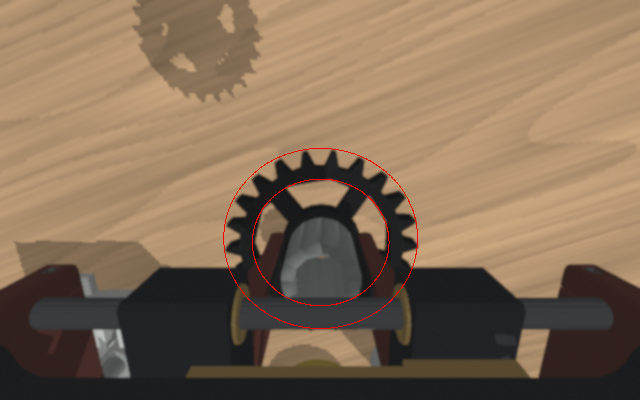

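The gear is held centred on the TCP axis (red circles match it), with the tooth phase within 1° of the mesh angle. Moving over the spindle.

```bash
python3 -m creep '[{"translation":[-30,-36,0],"angular":[0.0035,0.0024,-0.005],"jaw":0},{"translation":[-67,-80,0],"angular":[0.0035,0.0024,-0.01],"jaw":0},{"translation":[-104,-124,0],"angular":[0.0035,0.0024,-0.01],"jaw":0},{"translation":[-141,-168,0],"angular":[0.0035,0.0024,-0.01],"jaw":0},{"translation":[-178,-212,0],"angular":[0.0035,0.0024,-0.01],"jaw":0},{"translation":[-200,-238,0],"angular":[0.0035,0.0024,-0.01],"jaw":0},{"translation":[-206,-245.5,0],"angular":[0.0035,0.0024,-0.01],"jaw":0},{"translation":[-206,-245.5,0],"angular":[0.0035,0.0024,-0.01],"jaw":0}]'
python3 go.py 551.2 32.4 140 160.8
python3 - <<'E'
from h import *
img=shot("wrist","w5");c=cam("wrist");p=np.load("gb.npy");a=p[2]
def W(l): return np.array([p[0]+np.cos(a)*l[0]-np.sin(a)*l[1],p[1]+np.sin(a)*l[0]+np.cos(a)*l[1],l[2]])
for s in[(105,75),(105,-75),(-105,75),(-105,-75)]: 
    u=proj("",W((*s,66)),c);print(u.round(0));cv2.circle(img,tuple(u.round().astype(int).tolist()),3,(255,0,0),1)
cv2.imwrite("pics/w5o.png",img[:,:,::-1])
E
```

```text
t: 17.25
ee_pos: [549.3, 31.6, 171.9]
orientation: [-0.527, -3.091, 0.005]
ft_force: [0.1, -0.9, -4.2]
width: 39.5
grasp_force: 30.0
t 17.25 pos [549.3  31.6 171.9] F [ 0.1 -0.9 -4.2] w 39.5 shift [-1.7  1.5 31.9] rot [-0.0041 -0.0049 -0.0026] q [ 0.04  0.38  1.83 -0.    0.93 -1.19]
[392. 332.]
[249. 330.]
[409. 125.]
[236. 123.]
```

View pics/w5o.png

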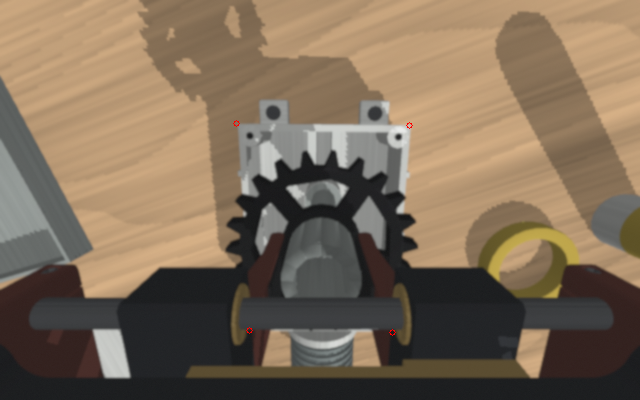

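```bash
python3 -m creep '[{"translation":[-1.7,1.5,5],"angular":[-0.004,-0.005,-0.002],"jaw":0},{"translation":[-1.7,1.5,15],"angular":[-0.004,-0.005,-0.002],"jaw":0},{"translation":[-1.7,1.5,25],"angular":[-0.004,-0.005,-0.002],"jaw":0},{"translation":[-1.7,1.5,32],"angular":[-0.004,-0.005,-0.002],"jaw":0},{"translation":[-1.7,1.5,36],"angular":[-0.004,-0.005,-0.002],"jaw":0},{"translation":[-1.7,1.5,40],"angular":[-0.004,-0.005,-0.002],"jaw":0},{"translation":[-1.7,1.5,43],"angular":[-0.004,-0.005,-0.002],"jaw":0},{"translation":[-1.7,1.5,43],"angular":[-0.004,-0.005,-0.002],"jaw":0}]'
python3 go.py 551.2 32.4 120 160.8
```

```text
t: 18.3
ee_pos: [552.1, 32.4, 130.1]
orientation: [0.523, 3.095, 0.0]
ft_force: [-0.2, -0.3, -3.2]
width: 39.3
grasp_force: 30.0
t 18.3 pos [552.1  32.4 130.1] F [-0.2 -0.3 -3.2] w 39.3 shift [ 0.9 -0.3 10.1] rot [0.0005 0.0024 0.0003] q [ 0.04  0.44  1.86 -0.    0.84 -1.2 ]
```

```bash
python3 -m creep '[{"translation":[0.5,0,2],"angular":[0,0.002,0],"jaw":0},{"translation":[0.5,0,4],"angular":[0,0.002,0],"jaw":0},{"translation":[0.5,0,6],"angular":[0,0.002,0],"jaw":0},{"translation":[0.5,0,8],"angular":[0,0.002,0],"jaw":0},{"translation":[0.5,0,10],"angular":[0,0.002,0],"jaw":0},{"translation":[0.5,0,12],"angular":[0,0.002,0],"jaw":0},{"translation":[0.5,0,14],"angular":[0,0.002,0],"jaw":0},{"translation":[0.5,0,14],"angular":[0,0.002,0],"jaw":0}]'
python3 go.py 551.2 32.4 120 160.8
```

```text
t: 19.3
ee_pos: [551.4, 32.6, 116.0]
orientation: [-0.523, -3.098, -0.0]
ft_force: [-0.9, 0.1, -4.8]
width: 39.2
grasp_force: 30.0
t 19.3 pos [551.4  32.6 116. ] F [-0.9  0.1 -4.8] w 39.2 shift [ 0.1 -0.2 -4. ] rot [ 0.0002 -0.0001  0.0005] q [ 0.04  0.47  1.86  0.    0.81 -1.2 ]
```

```bash
python3 -m creep '[{"translation":[0,0,4],"angular":[0,0,0],"jaw":0},{"translation":[0,0,8],"angular":[0,0,0],"jaw":0},{"translation":[0,0,12],"angular":[0,0,0],"jaw":0},{"translation":[0,0,16],"angular":[0,0,0],"jaw":0},{"translation":[0,0,20],"angular":[0,0,0],"jaw":0},{"translation":[0,0,24],"angular":[0,0,0],"jaw":0},{"translation":[0,0,27],"angular":[0,0,0],"jaw":0},{"translation":[0,0,27],"angular":[0,0,0],"jaw":0}]'
python3 go.py 551.2 32.4 80 160.8
```

```text
t: 20.3
ee_pos: [551.4, 32.6, 88.7]
orientation: [-0.523, -3.098, -0.0]
ft_force: [-2.8, 0.5, -5.5]
width: 39.0
grasp_force: 30.0
t 20.3 pos [551.4  32.6  88.7] F [-2.8  0.5 -5.5] w 39.0 shift [ 0.1 -0.3  8.7] rot [ 0.0002 -0.0002  0.0004] q [ 0.04  0.51  1.87  0.    0.76 -1.2 ]
```

```bash
python3 -m creep '[{"translation":[0,0,1],"angular":[0,0,0.02],"jaw":0},{"translation":[0,0,2],"angular":[0,0,0],"jaw":0},{"translation":[0,0,3],"angular":[0,0,-0.02],"jaw":0},{"translation":[0,0,4],"angular":[0,0,0],"jaw":0},{"translation":[0,0,5],"angular":[0,0,0.02],"jaw":0},{"translation":[0,0,6],"angular":[0,0,0],"jaw":0},{"translation":[0,0,7],"angular":[0,0,-0.02],"jaw":0},{"translation":[0,0,8],"angular":[0,0,0],"jaw":0}]'
python3 go.py 551.2 32.4 80 160.8
```

```text
t: 21.3
ee_pos: [551.5, 32.6, 81.4]
orientation: [0.524, 3.097, 0.001]
ft_force: [-6.5, 1.1, -0.0]
width: 39.2
grasp_force: 30.0
t 21.3 pos [551.5  32.6  81.4] F [-6.5  1.1 -0. ] w 39.2 shift [ 0.2 -0.3  1.4] rot [ 0.0003  0.0001 -0.0002] q [ 0.04  0.52  1.88  0.    0.74 -1.2 ]
```

```bash
python3 -m creep '[{"translation":[0.5,0,1],"angular":[0,0,0.015],"jaw":0},{"translation":[0.5,0,2],"angular":[0,0,0],"jaw":0},{"translation":[0.5,0,3],"angular":[0,0,-0.015],"jaw":0},{"translation":[0.5,0,4],"angular":[0,0,0],"jaw":0},{"translation":[0.5,0,5],"angular":[0,0,0.015],"jaw":0},{"translation":[0.5,0,6],"angular":[0,0,0],"jaw":0},{"translation":[0.5,0,6],"angular":[0,0,-0.01],"jaw":0},{"translation":[0.5,0,6],"angular":[0,0,0],"jaw":0}]'
python3 go.py 551.2 32.4 70 160.8; python3 -c "
from h import *
print(ctrl.get_obs()['moment'])"
```

```text
t: 22.3
ee_pos: [551.3, 32.8, 75.1]
orientation: [0.524, 3.097, 0.001]
ft_force: [-2.2, 0.8, -3.4]
width: 39.2
grasp_force: 30.0
t 22.3 pos [551.3  32.8  75.1] F [-2.2  0.8 -3.4] w 39.2 shift [ 0.  -0.4  5.1] rot [0.0007 0.0006 0.0001] q [ 0.04  0.53  1.88  0.    0.73 -1.2 ]
[0.16680447 0.33596089 0.02462316]
```

```bash
python3 -m creep '[{"translation":[0,0,1],"angular":[0,0,0.01],"jaw":0},{"translation":[0,0,2],"angular":[0,0,0],"jaw":0},{"translation":[0,0,3],"angular":[0,0,-0.01],"jaw":0},{"translation":[0,0,4],"angular":[0,0,0],"jaw":0},{"translation":[0,0,5],"angular":[0,0,0.01],"jaw":0},{"translation":[0,0,6],"angular":[0,0,0],"jaw":0},{"translation":[0,0,6.5],"angular":[0,0,0],"jaw":0},{"translation":[0,0,6.5],"angular":[0,0,0],"jaw":0}]'
python3 go.py 551.2 32.4 70 160.8
```

```text
t: 23.3
ee_pos: [551.3, 32.8, 68.7]
orientation: [0.523, 3.097, 0.001]
ft_force: [-3.4, 0.7, -2.0]
width: 39.5
grasp_force: 30.0
t 23.3 pos [551.3  32.8  68.7] F [-3.4  0.7 -2. ] w 39.5 shift [-0.  -0.4 -1.3] rot [0.0005 0.0006 0.0004] q [ 0.04  0.54  1.88  0.    0.72 -1.2 ]
```

```bash
python3 -m creep '[{"translation":[0,0,0.5],"angular":[0,0,0.008],"jaw":0},{"translation":[0,0,0.5],"angular":[0,0,-0.008],"jaw":0},{"translation":[0,0,1],"angular":[0,0,0.008],"jaw":0},{"translation":[0,0,1],"angular":[0,0,-0.008],"jaw":0},{"translation":[0,0,1.5],"angular":[0,0,0],"jaw":0},{"translation":[0,0,1.5],"angular":[0,0,0],"jaw":0},{"translation":[0,0,1.5],"angular":[0,0,0],"jaw":0},{"translation":[0,0,1.5],"angular":[0,0,0],"jaw":0}]'
python3 go.py 551.2 32.4 70 160.8
```

```text
t: 24.3
ee_pos: [551.4, 32.7, 67.6]
orientation: [0.523, 3.097, 0.001]
ft_force: [-5.3, -1.0, 5.7]
width: 39.4
grasp_force: 30.0
t 24.3 pos [551.4  32.7  67.6] F [-5.3 -1.   5.7] w 39.4 shift [ 0.1 -0.3 -2.4] rot [0.0005 0.0009 0.0006] q [ 0.04  0.55  1.88  0.    0.72 -1.2 ]
```

```bash
python3 -m creep '[{"translation":[0,0,0.5],"angular":[0,0,0.01],"jaw":0},{"translation":[0,0,0.5],"angular":[0,0,-0.01],"jaw":0},{"translation":[0,0,1],"angular":[0,0,0.01],"jaw":0},{"translation":[0,0,1],"angular":[0,0,-0.01],"jaw":0},{"translation":[0,0,1],"angular":[0,0,0],"jaw":0},{"translation":[0,0,1],"angular":[0,0,0],"jaw":0},{"translation":[0,0,1],"angular":[0,0,0],"jaw":0},{"translation":[0,0,1],"angular":[0,0,0],"jaw":0}]'
python3 go.py 551.2 32.4 70 160.8
```

```text
t: 25.3
ee_pos: [551.4, 32.8, 67.5]
orientation: [0.523, 3.097, 0.001]
ft_force: [-8.9, 1.1, 15.5]
width: 39.3
grasp_force: 30.0
t 25.3 pos [551.4  32.8  67.5] F [-8.9  1.1 15.5] w 39.3 shift [ 0.1 -0.4 -2.5] rot [0.0006 0.001  0.0008] q [ 0.04  0.55  1.88  0.    0.71 -1.2 ]
```

A hard stop at the expected height means the gear is seated. Relieving the pressure, releasing, and rising.

```bash
python3 -m creep '[{"translation":[0,0,-1.2],"angular":[0,0,0],"jaw":0},{"translation":[0,0,-1.2],"angular":[0,0,0],"jaw":0.75},{"translation":[0,0,-1.2],"angular":[0,0,0],"jaw":0.75},{"translation":[0,0,-1.2],"angular":[0,0,0],"jaw":0.75},{"translation":[0,0,-1.2],"angular":[0,0,0],"jaw":0.75},{"translation":[0,0,-8],"angular":[0,0,0],"jaw":0.75},{"translation":[0,0,-35],"angular":[0,0,0],"jaw":0.75},{"translation":[0,0,-80],"angular":[0,0,0],"jaw":0.75}]'
python3 -m creep '[{"translation":[20,0,-40],"angular":[0,0,0],"jaw":0.75},{"translation":[60,0,-80],"angular":[0,0,0],"jaw":0.75},{"translation":[100,0,-100],"angular":[0,0,0],"jaw":0.75},{"translation":[130,0,-100],"angular":[0,0,0],"jaw":0.75},{"translation":[130,0,-100],"angular":[0,0,0],"jaw":0.75},{"translation":[130,0,-100],"angular":[0,0,0],"jaw":0.75},{"translation":[130,0,-100],"angular":[0,0,0],"jaw":0.75},{"translation":[130,0,-100],"angular":[0,0,0],"jaw":0.75}]'
python3 - <<'E'
from h import *
c=cam("scene");im=shot("scene","s3")
for z in(44,60.5): print(z,proj("scene",(551.2,32.4,z+54)).round(1))
i=im[90:290,220:480,::-1];cv2.imwrite("pics/s3c.png",cv2.resize(i,None,fx=3,fy=3,interpolation=cv2.INTER_CUBIC))
E
```

```text
t: 26.3
ee_pos: [550.2, 32.7, 146.3]
orientation: [-0.523, -3.095, 0.0]
ft_force: [0.8, 0.2, 0.7]
width: 66.2
grasp_force: 0.0
t: 27.3
ee_pos: [428.9, 75.2, 245.9]
orientation: [0.524, 3.097, 0.0]
ft_force: [0.2, -0.3, -0.6]
width: 65.6
grasp_force: 0.0
44 [339.8 195.6]
60.5 [340.  191.9]
```

View pics/s3c.png

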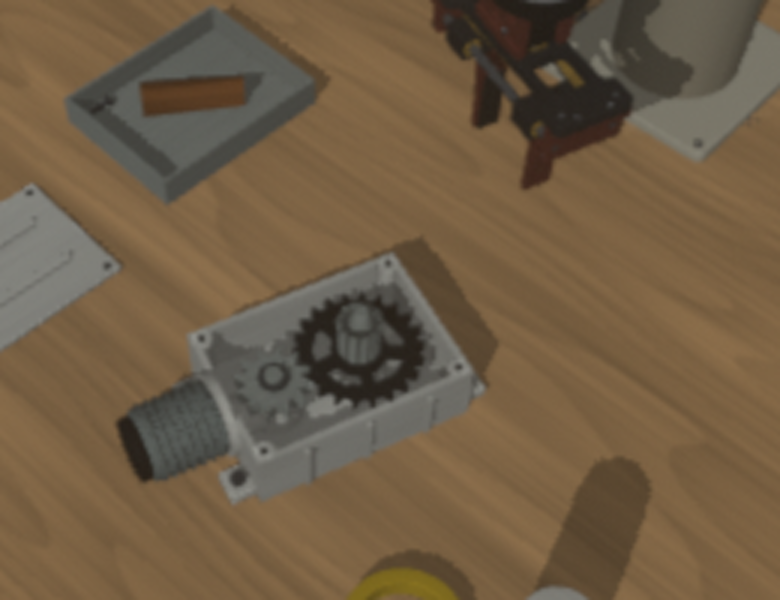

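The picture shows the gear level inside the case, meshed with the pinion, and the spindle tip above the hub at about (360,318). The wedge lies in the tray at (195,95).

```bash
python3 -c "
from workcell import ctrl
print(ctrl.close_job())"
```

```text
the job is handed in; nothing more can be done
None
```

The wedge is in the parts tray, and the gear is hub up on the spindle, meshed with the pinion and, by a hard stop at the expected height, fully home; I handed the job in at about 27 s, nothing else touched as far as I could see, and no verdict was returned.

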